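# Slide the thin chopping sheet home into its holder

## Task

Press down on top of the thin teal chopping sheet lying on the raised tray and drag it flat across the tray, turning it straight, into the mouth of the low blue holder; keep sliding until it has pushed the stiff red stop all the way back, then let go of it. Move it only by pressing on its top face, not by pushing its edges, and never press harder than 25 N, as the tray stands on soft rubber feet. Keep the fingers off the holder and its red stop, and leave the other dishes where they are.

Things in the scene. Friction and masses are not known exactly. Their poses are not given: they have to be found in the camera images.
- sheet: thin flat rigid teal plastic chopping sheet, 160 x 110 x 3 mm, 0.08 to 0.17 kg, loose, too wide and flat to grip. Origin: centre of its underside (top 3 mm higher). x runs along its length, z up; the +x end goes into the holder first. Its friction on the wet tray is low, about 0.1; fingers pressed on its top get a good deal more, and about 15 N of pressing is enough to drive it against the stop.
- holder: low blue plastic sheet holder fixed on the tray, 140 mm wide, 13 mm high. Origin: in its middle, on the top of the tray; x is the direction in which the sheet goes in, z up. Its slot is 116 mm wide, centred on y = 0, and 9 mm high; the tray is its floor. With the sheet fully home, the sheet's origin is at x = -54 mm, y = 0 in this frame.
- mouth (a point): middle of the slot's mouth, on the top of the tray, at holder x = -40 mm; axes as the holder's. The roof begins 4 mm farther in and has a 24 mm wide gap along its middle. Side wings flare outward from the mouth to 30 mm in front of it, to 80 mm either side.
- stop (a joint): how far the stop inside the holder has been pushed back along the holder's x, in m: starts at 0 to 0.004, fully back at 0.016. The stop is a red bar 100 mm wide; its front face is at holder x = 10 mm + this value. It is stiff: about 2 N of steady friction, no spring, so it stays where it is pushed.
- stop_tab (a point): top of the small red tab on the stop, standing up through the gap in the holder's roof, 18.5 mm above the tray's top; it moves with the stop.
- tray: flat aluminium draining tray, 560 x 260 mm, 12 mm thick, on four soft rubber feet; the sheet and the holder stand on it. Origin: middle of its flat top; x along its length, toward the holder. It gives straight down by some millimetres when pressed and comes back up: how much is not known, so judge the pressing by the force felt. It may not sink by more than 10 mm (that takes over 25 N).
- drainer: fixed flat stainless steel drainer board, 560 x 920 mm, under the tray and the dishes. Its flat top is 12 mm above this origin, which lies under the middle of the board; x and y as the world.
- bowl: upturned steel bowl, 144 across, 60 high (mm); a bystander, to be left alone. Origin: centre of its underside
- dish: teal ceramic dish, 116 across, 32 high (mm); a bystander, to be left alone. Origin: centre of its underside
- canister: clear acrylic canister with a grey knob lid, 88 across, 113 high (mm); a bystander, to be left alone. Origin: centre of its underside
- tin: squat aluminium tin, 82 across, 49 high (mm); a bystander, to be left alone. Origin: centre of its underside
- mug: white mug, 76 across, 85 high (mm); a bystander, to be left alone. Origin: centre of its underside
- fork: yellow plastic fork lying flat, about 170 long, 4 thick (mm); a bystander, to be left alone. Origin: centre of its underside, long axis x
- brush: dish brush lying flat (mm); a bystander, to be left alone. Origin: centre of its underside, long axis x
Mind the look-alikes: they are no part of the job. Leave any orange or purple look-alike of the sheet alone.

How it is judged:
On the way:
1. the sheet's front edge is inside the holder's slot, the sheet lying flat and straight (x of sheet in the frame of holder above -0.113 m and y of sheet in the frame of holder between -0.008 and 0.008 m and angle between the x axis of sheet and the x axis of holder, either way round below 0.12 rad and angle between sheet's own z axis and vertical below 0.05 rad), for 0.1 s.
At the end, for the whole second after the job is handed in: The stop is pushed back by at least 13.5 of its 16 mm, the sheet lies flat and still in the slot, straight within 0.08 rad and centred within 5 mm, its origin beyond x = -60 mm in the holder's frame, and the fingers are off it (value of joint stop above 0.0135 m and x of sheet in the frame of holder above -0.06 m and y of sheet in the frame of holder between -0.005 and 0.005 m and angle between the x axis of sheet and the x axis of holder, either way round below 0.08 rad and angle between sheet's own z axis and vertical below 0.04 rad and linear speed of sheet below 0.01 m/s and contact force between the fingers and sheet below 0.05 N); the robot touches nothing.
It fails at once if the tray is pressed down by more than 10 mm (over 25 N) (distance of tray from where it was at the start of the episode above 0.01 m).
It fails at once if the sheet is pushed by its edge: touched while the grasp point is not over it (contact force between the fingers and sheet above 1 N and (x of the grasp point in the frame of sheet below -0.082 m or x of the grasp point in the frame of sheet above 0.082 m or y of the grasp point in the frame of sheet below -0.057 m or y of the grasp point in the frame of sheet above 0.057 m)).
It fails at once if the fingers push on the holder or its stop (over 3 N) (contact force between the fingers and holder above 3 N).
It fails at once if a bystander is moved by more than 20 mm (distance of any of bowl, dish, canister, tin, mug, fork, brush from where it was at the start of the episode above 0.02 m).
It also fails if it takes over 64 s, if anything falls off the work surface, if the arm or the gripper's body presses on something with over 40 N, if the wrist force passes 120 N, or if a joint passes its speed limit or range.

## Robot

A 6-joint arm with a two-finger parallel gripper is mounted at the origin on the work surface. World frame = base frame: x ahead of the robot, y to its left, z up, the work surface at z = 0. Lengths are in m, angles in rad, forces in N, time in s.
With the tool pointing down it reaches from about 0.35 to 0.775 m from the base axis. Payload 5.5 kg.
Tool frame: the origin (TCP) lies on the mounting face of the last link; the fingertips stand 173 mm ahead of it and the grasp point (between the pads) lies 155 mm ahead of it; z points along the fingers, y is the direction in which the jaws open and shut (so a half turn about z gives the same grasp; the last joint's range is limited). The gripper opens to 85 mm and grips with 20 to 120 N. Pads are 22 mm wide; open, the fingers measure 114 mm over their backs; the gripper's body (76 mm by 85 mm) begins 54 mm behind the grasp point. The pads swing forward as they close: fully open they stand 13 mm farther back than shut.
Start: joints at [1.04, 0.313, 0.046, 1.304, 0, 1.431], TCP at [0.219, 0.532, 0.405] pointing down, gripper open.
Joint ranges: [-2.76, 2.76], [-0.86, 1.69], [-1.03, 1.26], [-2.2, 2.34], [-1.47, 1.5], [-3.14, 3.14]. Speed limits (rad/s): [2.57, 2.57, 3.14, 3.14, 3.14, 3.14].

## Interface

Orientations are given as a unit quaternion [w, x, y, z].
In Python, from workcell import * gives the robot as it stands. The module is installed in compiled form; this text tells all that it offers.
- The arm moves only by the shell command python3 -m crank 'ROWS' [FORCE]. ROWS is JSON, a list of rows, each a list of 7 numbers: the shift along the tool's x, y, z in mm, then the turn, a rotation vector about the tool's x, y, z in degrees, then the opening, from 0 (shut) to 1 (fully open). A call has exactly 8 rows; each row shifts and turns the commanded pose from where the row before left it, along the tool's axes as they then stand; what a row does not reach is not made up. A row lasts 1/8 s, in which the tool goes at most 62.5 mm and 10.7 degrees, less where a joint would pass 70% of its speed; a pose out of reach is approached as far as the arm can. A call with a gripper value outside its range is refused whole. The fingers move at their own pace and stop on an object; FORCE is the grip in N (left out, the last holds). Time passes only in rows, so rows that do not move let the fingers close, or fill a call up. It gives the time, the measured TCP pose, the force and the opening at its end, in the units of the state.
- get_state(): the state, without advancing time (a new reading comes with each control period).
- read_camera(name): name is "side" or "top"; returns the picture (384x512x3 uint8, blue, green, red); there is no depth.
- calibration(name): a dict with "fx", "fy", "cx", "cy" (pixels), "extrinsics" (4x4, takes a point from world to camera coordinates). Camera axes: x right, y down, z forward; pixel columns grow to the right and rows downward; lengths in m; the calibration is good to about 2 mm. A picture is of the moment at which its call begins. calibration takes no time and is no camera call.
- hand_in(): hands the job in, once; it reports no verdict.
The state is a dict: "clock": time; "joint_pos": joint angles; "qvel": joint speeds; "tau": joint torques, N m; "tcp_pos": TCP position; "orientation": TCP orientation; "wrist_force": force on the tool from outside, world axes, zero at the start; "ft_torque": the same for the moment, N m; "finger_gap": finger opening in m.
Only numpy, scipy, OpenCV 4.12 (cv2) and the standard library are available. Lean on these libraries where they do the work, as an engineer would, in place of code of your own. Each camera call takes 0.05 s, during which the arm holds its last target.

## Working session

There is one attempt and no reset: what is moved stays moved. The work goes in short steps, Python scripts to look and compute and a shell command to move; the robot and the scene stay as the last step left them, time stands still between calls to the robot, and variables do not carry over. Pictures are saved under pics/ and viewed, and the job is handed in when it is done.

```bash
mkdir -p pics
python3 - <<'E'
from workcell import *
import cv2
for n in("top","side"):
    im=read_camera(n); cv2.imwrite(f"pics/{n}0.png",im); c=calibration(n); print(n,c)
s=get_state(); print(s)
E
```

```text
top {'fx': 491.9713831450792, 'fy': 491.9713831450792, 'cx': 256.49128468863523, 'cy': 191.82461048556593, 'extrinsics': array([[ 0.01631289, -0.9998508 , -0.00567994, -0.10772307],
       [-0.9944295 , -0.01563229, -0.10423821,  0.46349963],
       [ 0.10413386,  0.00734873, -0.99453614,  1.71063551],
       [ 0.        ,  0.        ,  0.        ,  1.        ]])}
side {'fx': 448.39417853654, 'fy': 448.39417853654, 'cx': 252.9793988971429, 'cy': 183.6732555046529, 'extrinsics': array([[ 0.88633843, -0.46302695,  0.00319819, -0.46985541],
       [-0.24138642, -0.46794041, -0.8501555 ,  0.14738978],
       [ 0.39514146,  0.75275349, -0.52652199,  1.31098166],
       [ 0.        ,  0.        ,  0.        ,  1.        ]])}
{'clock': 0.1, 'joint_pos': array([ 1.04041884e+00,  3.13935425e-01,  4.50703282e-02,  1.30361756e+00,
       -1.47643473e-05,  1.43120815e+00]), 'qvel': array([-7.23585189e-05, -2.10599946e-03,  3.75812703e-03, -6.71957020e-04,
        1.91456545e-04, -9.23370334e-04]), 'tau': array([ 1.94031629e-03, -4.81724489e+01,  2.99244529e+01,  1.27174592e-02,
       -1.26701880e-04,  1.49848240e-06]), 'tcp_pos': array([0.21893823, 0.5314876 , 0.40388295]), 'orientation': array([-2.70220327e-04,  1.94153618e-01,  9.80970775e-01, -7.98723031e-04]), 'wrist_force': array([-0.364774  ,  0.47833786, -0.99331842]), 'ft_torque': array([0.00687446, 0.00860675, 0.00659187]), 'finger_gap': 0.08519590556774864}
```

View pics/top0.png

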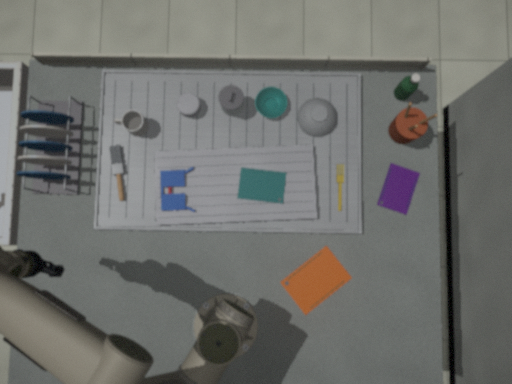

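View pics/side0.png

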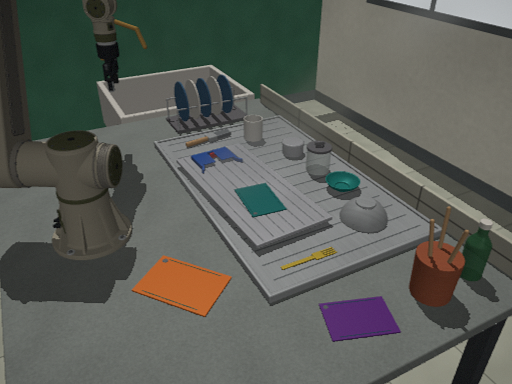

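Run:
```python
import cv2
a=cv2.imread("pics/top0.png"); b=cv2.imread("pics/side0.png")
cv2.imwrite("pics/t1.png",cv2.resize(a[135:235,145:335],None,fx=4.2,fy=4.2,interpolation=cv2.INTER_CUBIC)[:, :800])
cv2.imwrite("pics/s1.png",cv2.resize(b[130:250,165:335],None,fx=4.7,fy=4.7,interpolation=cv2.INTER_CUBIC)[:600,:800])
```

```text
(no output)
```

View pics/t1.png

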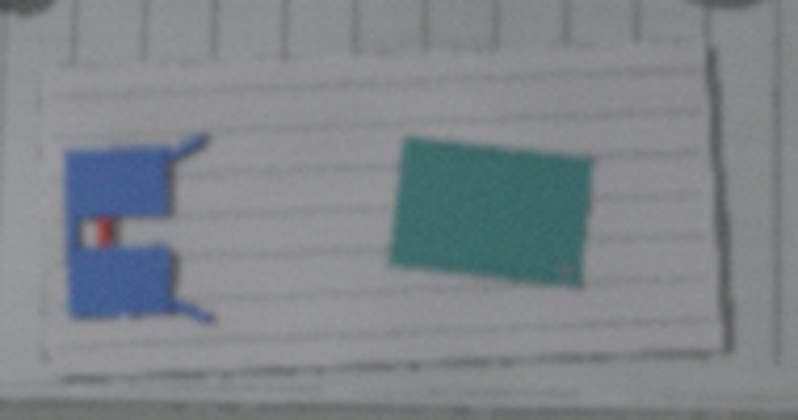

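View pics/s1.png

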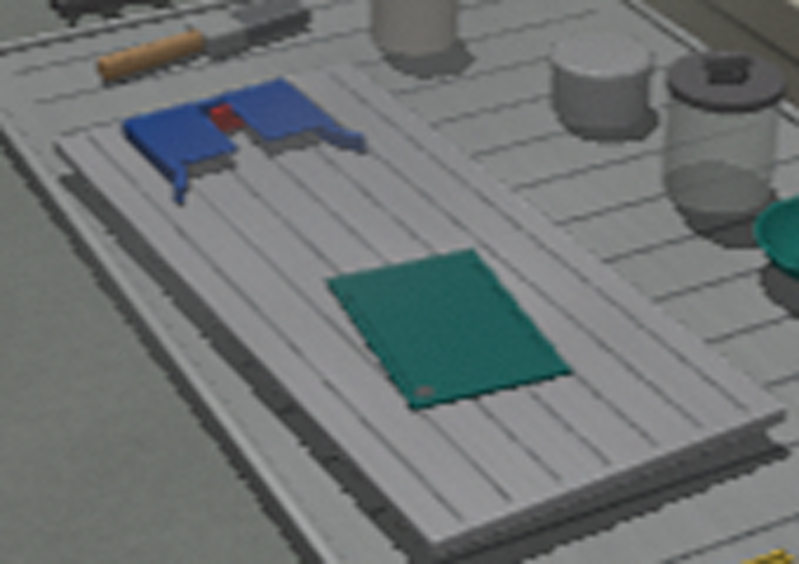

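```bash
cat > h.py <<'E'
import numpy as np
from workcell import *
C={n:calibration(n) for n in("top","side")}
def P(n,p):
    c=C[n];E=c["extrinsics"];q=E[:3,:3]@p+E[:3,3];return np.array([c["fx"]*q[0]/q[2]+c["cx"],c["fy"]*q[1]/q[2]+c["cy"]])
def ray(n,uv):
    c=C[n];E=c["extrinsics"];d=E[:3,:3].T@np.array([(uv[0]-c["cx"])/c["fx"],(uv[1]-c["cy"])/c["fy"],1]);return -E[:3,:3].T@E[:3,3],d
def onz(n,uv,z):
    o,d=ray(n,uv);return o+d*(z-o[2])/d[2]
def tri(a,b):
    A=np.zeros((3,3));r=np.zeros(3)
    for n,uv in(("top",a),("side",b)):
        o,d=ray(n,uv);d=d/np.linalg.norm(d);M=np.eye(3)-np.outer(d,d);A+=M;r+=M@o
    return np.linalg.solve(A,r)
t1=lambda u,v:((u+.5)/4.2-.5+145,(v+.5)/4.2-.5+135)
s1=lambda u,v:((u+.5)/4.7-.5+165,(v+.5)/4.7-.5+130)
E
python3 - <<'E'
from h import *
np.set_printoptions(precision=4,suppress=True)
T=[(404,137),(594,157),(581,287),(389,264)];S=[(473,250),(571,372),(414,408),(330,280)]
X=[tri(t1(*a),s1(*b)) for a,b in zip(T,S)]
for x in X: print(x)
print("edges",[np.linalg.norm(X[i]-X[(i+1)%4]) for i in range(4)],np.mean(X,0))
HT=[(65,151),(70,319),(170,147),(174,314)];HS=[(284,79),(124,123),None,None]
for a,b in zip(HT,HS):
    if b: print("hold",tri(t1(*a),s1(*b)))
print("wing",tri(t1(207,137),s1(363,143)),tri(t1(213,320),s1(180,198)))
print("tab",tri(t1(104,233),s1(226,117)))
print("tray",tri(t1(710,46),s1(784,411)),tri(t1(727,352),s1(435,545)),tri(t1(43,360),s1(62,145)))
E
```

```text
[ 0.5501 -0.0448  0.045 ]
[ 0.5351 -0.203   0.0445]
[ 0.4266 -0.1934  0.0461]
[ 0.444  -0.0346  0.0453]
edges [np.float64(0.15895329894928126), np.float64(0.10895969359112166), np.float64(0.1598057809918229), np.float64(0.10664567629260889)] [ 0.4889 -0.119   0.0452]
hold [0.533  0.2354 0.0554]
hold [0.3942 0.2263 0.0544]
wing [0.5462 0.1189 0.0512] [0.3941 0.1099 0.0486]
tab [0.4666 0.2005 0.054 ]
tray [ 0.6309 -0.2995  0.044 ] [ 0.3757 -0.3147  0.045 ] [0.3569 0.2535 0.0316]
```

```bash
cat >> h.py <<'E'
from scipy.spatial.transform import Rotation as R
TY=np.deg2rad
def cur():
    s=get_state();q=s["orientation"];return s,R.from_quat([q[1],q[2],q[3],q[0]]),s["tcp_pos"]
def down(yawy): # tool y axis at world angle yawy(deg), z down
    y=np.array([np.cos(TY(yawy)),np.sin(TY(yawy)),0]);z=np.array([0,0,-1.]);x=np.cross(y,z)
    return R.from_matrix(np.c_[x,y,z])
def rows(p,Rt,n):
    s,R0,p0=cur();Rt=down(Rt) if np.isscalar(Rt) else Rt
    rv=(R0.inv()*Rt).as_rotvec()/n
    # constant shift d per row, frame at row start
    M=sum((R0*R.from_rotvec(rv*k)).as_matrix() for k in range(n))
    d=np.linalg.solve(M,np.array(p)-p0)
    return np.round(d*1e3,2),np.round(np.rad2deg(rv),3),n
def rep():
    s,R0,p=cur();m=R0.as_matrix()
    print("t %.2f"%s["clock"],"tcp",np.round(p*1e3,1),"yawY %.2f"%np.rad2deg(np.arctan2(m[1,1],m[0,1])),"z",np.round(m[:,2],4),"F",np.round(s["wrist_force"],1),"gap %.1f"%(s["finger_gap"]*1e3),"j",np.round(s["joint_pos"],2))
E
python3 - <<'E'
from h import *
for uv in [(170,147),(172,215),(172,247),(174,314)]: print(np.round(onz("top",t1(*uv),.0555),4))
for uv in [(235,150),(252,137)]: print(np.round(onz("side",s1(*uv),.0555),4))
print(rows([.4854,-.154,.30],-5.8,16))
E
```

```text
[0.5357 0.1492 0.0555]
[0.479  0.1458 0.0555]
[0.4524 0.1449 0.0555]
[0.3971 0.1416 0.0555]
[0.4543 0.1456 0.0555]
[0.4738 0.1584 0.0555]
(array([-48.18, -10.2 ,   6.51]), array([-6.000e-03,  3.000e-03,  4.588e+00]), 16)
```

```bash
python3 -m crank '[[-48,-10,6.5,0,0,4.6,0.5],[-48,-10,6.5,0,0,4.6,0.5],[-48,-10,6.5,0,0,4.6,0.5],[-48,-10,6.5,0,0,4.6,0.5],[-48,-10,6.5,0,0,4.6,0.5],[-48,-10,6.5,0,0,4.6,0.5],[-48,-10,6.5,0,0,4.6,0.5],[-48,-10,6.5,0,0,4.6,0.5]]'
python3 -m crank '[[-48,-10,6.5,0,0,4.6,0.5],[-48,-10,6.5,0,0,4.6,0.5],[-48,-10,6.5,0,0,4.6,0.5],[-48,-10,6.5,0,0,4.6,0.5],[-48,-10,6.5,0,0,4.6,0.5],[-48,-10,6.5,0,0,4.6,0.5],[-48,-10,6.5,0,0,4.6,0.5],[-48,-10,6.5,0,0,4.6,0.5]]'
python3 - <<'E'
from h import *
import cv2
rep(); print(rows([.4854,-.154,.24],-5.8,3))
im=read_camera("side");cv2.imwrite("pics/s2.png",im)
im=read_camera("top");cv2.imwrite("pics/t2.png",im)
E
```

```text
clock: 1.1
tcp_pos: [0.4662, 0.2337, 0.3521]
orientation: [-0.0, 0.495, 0.869, -0.0]
wrist_force: [0.9, -0.0, 0.6]
finger_gap: 0.0428
clock: 2.1
tcp_pos: [0.485, -0.1516, 0.3001]
orientation: [-0.0, 0.744, 0.668, 0.0]
wrist_force: [-0.3, -0.0, 0.3]
finger_gap: 0.0426
t 2.10 tcp [ 485.  -151.6  300.1] yawY -6.14 z [-2.e-04  2.e-04 -1.e+00] F [-0.3 -0.   0.3] gap 42.6 j [-0.46  0.24 -0.31  1.01  0.    1.22]
(array([-0.79,  0.23, 20.05]), array([-0.004, -0.004, -0.114]), 3)
```

View pics/s2.png

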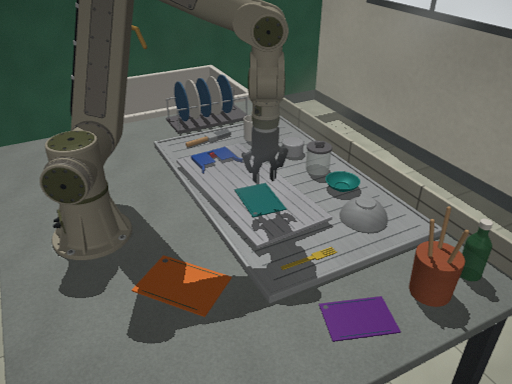

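```bash
python3 -m crank '[[-1,0.3,25,0,0,-0.2,0.5],[-1,0.3,25,0,0,-0.2,0.5],[0,0,22,0,0,0,0.5],[0,0,3,0,0,0,0.5],[0,0,2,0,0,0,0.5],[0,0,1,0,0,0,0.5],[0,0,0,0,0,0,0.5],[0,0,0,0,0,0,0.5]]'
python3 -c "
from h import *
rep()"
```

```text
clock: 3.2
tcp_pos: [0.4859, -0.1521, 0.2231]
orientation: [0.0, 0.741, 0.672, 0.0]
wrist_force: [-0.9, -0.6, 0.9]
finger_gap: 0.0426
t 3.20 tcp [ 485.9 -152.1  223.1] yawY -5.59 z [ 8.e-04 -3.e-04 -1.e+00] F [-0.9 -0.6  0.9] gap 42.6 j [-0.46  0.32 -0.42  0.83  0.    1.21]
```

```bash
python3 -m crank '[[0,0,1,0,0,0,0.5],[0,0,1,0,0,0,0.5],[0,0,1,0,0,0,0.5],[0,0,1,0,0,0,0.5],[0,0,0,0,0,0,0.5],[0,0,0,0,0,0,0.5],[0,0,0,0,0,0,0.5],[0,0,0,0,0,0,0.5]]'
python3 -m crank '[[0,0,1,0,0,0,0.5],[0,0,1,0,0,0,0.5],[0,0,1,0,0,0,0.5],[0,0,0,0,0,0,0.5],[0,0,0,0,0,0,0.5],[0,0,0,0,0,0,0.5],[0,0,0,0,0,0,0.5],[0,0,0,0,0,0,0.5]]'
python3 -c "
from h import *
rep()"
```

```text
clock: 4.2
tcp_pos: [0.4858, -0.152, 0.2187]
orientation: [-0.0, 0.741, 0.672, 0.0]
wrist_force: [-0.2, 0.5, 0.1]
finger_gap: 0.0428
clock: 5.2
tcp_pos: [0.486, -0.1522, 0.2162]
orientation: [0.0, 0.741, 0.672, 0.0]
wrist_force: [-1.0, -0.2, 6.0]
finger_gap: 0.0429
t 5.20 tcp [ 486.  -152.2  216.2] yawY -5.59 z [ 9.e-04 -4.e-04 -1.e+00] F [-1.  -0.2  6. ] gap 42.9 j [-0.46  0.33 -0.43  0.81  0.    1.21]
```

```bash
python3 -m crank '[[0,0,1,0,0,0,0.5],[0,0,1,0,0,0,0.5],[0,0,0.5,0,0,0,0.5],[0,0,0,0,0,0,0.5],[0,0,0,0,0,0,0.5],[0,0,0,0,0,0,0.5],[0,0,0,0,0,0,0.5],[0,0,0,0,0,0,0.5]]'
python3 - <<'E'
from h import *
rep()
xh=np.array([np.cos(TY(93.4)),np.sin(TY(93.4))]);g=np.array([.4647,.182])-.054*xh
# sheet frame now
ys=84.15;c=np.array([.4889,-.119]);xs=np.array([np.cos(TY(ys)),np.sin(TY(ys))]);
p=get_state()["tcp_pos"][:2]; l=np.array([xs@(p-c),np.array([-xs[1],xs[0]])@(p-c)]);print("local",l)
yh=np.array([-xh[1],xh[0]])
for back in (.09,):
    cc=g-back*xh; t=cc+l[0]*xh+l[1]*yh; print(t)
    for n in(16,24): print(rows([*t,get_state()["tcp_pos"][2]],-5.59+9.25,n))
E
```

```text
clock: 6.2
tcp_pos: [0.4863, -0.1523, 0.2144]
orientation: [0.001, 0.741, 0.672, 0.0]
wrist_force: [-0.3, 0.0, 9.6]
finger_gap: 0.0428
t 6.20 tcp [ 486.3 -152.3  214.4] yawY -5.59 z [ 0.002 -0.001 -1.   ] F [-0.3  0.   9.6] gap 42.8 j [-0.46  0.33 -0.43  0.81 -0.    1.21]
local [-0.03340096 -0.00081873]
[0.4760383  0.00495985]
(array([ 9.82, -0.86, -0.01]), array([ 0.007,  0.004, -0.578]), 16)
(array([ 6.55, -0.56, -0.  ]), array([ 0.005,  0.002, -0.385]), 24)
```

```bash
python3 -m crank '[[3,-0.3,0.2,0,0,-0.2,0.5],[6.5,-0.6,0,0,0,-0.4,0.5],[6.5,-0.6,0,0,0,-0.4,0.5],[6.5,-0.6,0,0,0,-0.4,0.5],[6.5,-0.6,0,0,0,-0.4,0.5],[6.5,-0.6,0,0,0,-0.4,0.5],[3,-0.3,0,0,0,-0.2,0.5],[0,0,0,0,0,0,0.5]]'
python3 - <<'E'
from h import *
import cv2
rep()
im=read_camera("side");cv2.imwrite("pics/s3.png",cv2.resize(im[130:250,165:335],None,fx=4.7,fy=4.7,interpolation=cv2.INTER_CUBIC)[:600,:800])
im=read_camera("top");cv2.imwrite("pics/t3.png",cv2.resize(im[135:235,145:335],None,fx=4.2,fy=4.2,interpolation=cv2.INTER_CUBIC)[:,:800])
E
```

```text
clock: 7.2
tcp_pos: [0.4863, -0.1136, 0.2145]
orientation: [0.002, 0.726, 0.687, 0.001]
wrist_force: [0.4, 0.4, 10.0]
finger_gap: 0.0428
t 7.20 tcp [ 486.3 -113.6  214.5] yawY -3.17 z [ 0.0034 -0.0013 -1.    ] F [ 0.4  0.4 10. ] gap 42.8 j [-0.39  0.31 -0.46  0.8   0.    1.24]
```

View pics/s3.png

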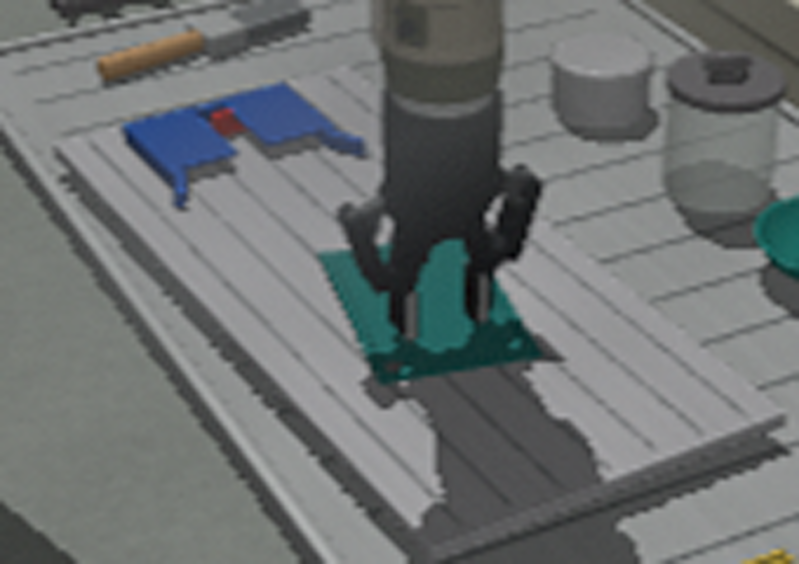

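View pics/t3.png

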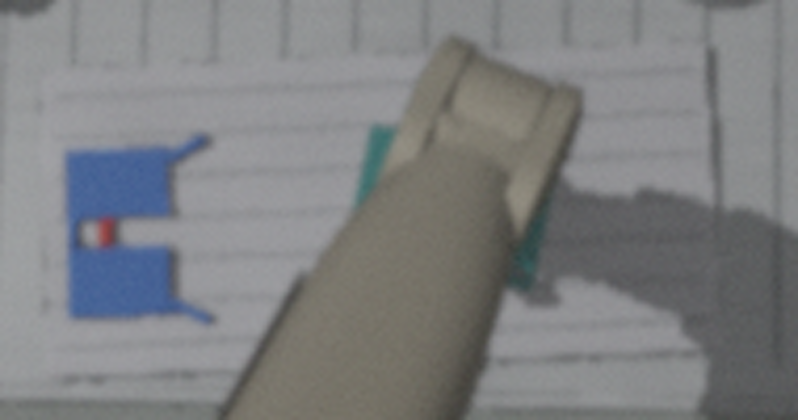

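Run:
```python
from h import *
z=.0405
a,b,c=[onz("side",s1(*u),z)[:2] for u in[(319,255),(381,383),(543,357)]]
d=onz("top",t1(373,127),z)[:2]
print(a,b,c,d,np.linalg.norm(a-b),np.linalg.norm(b-c))
print("yaw",np.rad2deg(np.arctan2(*(a-b)[::-1])),np.rad2deg(np.arctan2(*(d-c)[::-1])),"yaw w",np.rad2deg(np.arctan2(*(b-c)[::-1]))-90,"cen",(a+c)/2,(b+d)/2)
p=get_state()["tcp_pos"][:2];print((a+c)/2-p)
```

```text
[0.45638254 0.00464733] [ 0.42516741 -0.15334811] [ 0.53170359 -0.17556431] [ 0.55739722 -0.01784491] 0.1610495036753099 0.10882791553558918
yaw 78.82401612702512 80.74738148659276 yaw w 78.22080370534763 cen [ 0.49404306 -0.08545849] [ 0.49128232 -0.08559651]
[0.00776644 0.0281715 ]
```

```bash
cat >> h.py <<'E'
_rep=rep
def rep():
    _rep();s=get_state();m=cur()[1].as_matrix();f=s["wrist_force"];print("tau tool",np.round(m.T@s["ft_torque"],3),"world",np.round(s["ft_torque"],3))
E
python3 -c "
from h import *
rep()"
```

```text
t 7.30 tcp [ 486.3 -113.6  214.4] yawY -3.18 z [ 0.0034 -0.001  -1.    ] F [ 0.5  1.2 11. ] gap 42.9 j [-0.39  0.31 -0.46  0.8   0.    1.24]
tau tool [0.229 0.141 0.055] world [ 0.153  0.221 -0.055]
```

```bash
python3 -m crank '[[0,0,0,0.1,0,0,0.5],[0,0,0,0.1,0,0,0.5],[0,0,0,0,0,0,0.5],[0,0,0,0,0,0,0.5],[0,0,0,0,0,0,0.5],[0,0,0,0,0,0,0.5],[0,0,0,0,0,0,0.5],[0,0,0,0,0,0,0.5]]'
python3 -c "
from h import *
rep()"
```

```text
clock: 8.3
tcp_pos: [0.4866, -0.1138, 0.2145]
orientation: [0.001, 0.726, 0.687, -0.0]
wrist_force: [0.5, 1.2, 10.2]
finger_gap: 0.0425
t 8.30 tcp [ 486.6 -113.8  214.5] yawY -3.19 z [ 8.e-04 -9.e-04 -1.e+00] F [ 0.5  1.2 10.2] gap 42.5 j [-0.39  0.31 -0.45  0.8  -0.    1.24]
tau tool [-0.045  0.098  0.   ] world [ 0.096 -0.051 -0.   ]
```

Run:
```python
from h import *
s,R0,p=cur()
print(rows([.4815,-.0538,p[2]],5.5,8))
```

```text
(array([ 7.51, -0.55, -0.  ]), array([ 0.005,  0.007, -1.086]), 8)
```

```bash
python3 -m crank '[[3,-0.2,0,0,0,-1,0.5],[6.5,-0.5,0,0,0,-1.1,0.5],[6.5,-0.5,0,0,0,-1.1,0.5],[6.5,-0.5,0,0,0,-1.1,0.5],[6.5,-0.5,0,0,0,-1.1,0.5],[6.5,-0.5,0,0,0,-1.1,0.5],[3,-0.2,0,0,0,-1,0.5],[0,0,0,0,0,0,0.5]]'
python3 - <<'E'
from h import *
import cv2
rep()
im=read_camera("side");cv2.imwrite("pics/s4.png",cv2.resize(im[130:250,165:335],None,fx=4.7,fy=4.7,interpolation=cv2.INTER_CUBIC)[:600,:800])
im=read_camera("top");cv2.imwrite("pics/t4.png",cv2.resize(im[135:235,145:335],None,fx=4.2,fy=4.2,interpolation=cv2.INTER_CUBIC)[:,:800])
E
```

```text
clock: 9.3
tcp_pos: [0.4835, -0.075, 0.2145]
orientation: [0.0, 0.68, 0.733, -0.0]
wrist_force: [0.3, -0.2, 9.5]
finger_gap: 0.0426
t 9.30 tcp [483.5 -75.  214.5] yawY 4.34 z [ 5.e-04 -8.e-04 -1.e+00] F [ 0.3 -0.2  9.5] gap 42.6 j [-0.32  0.3  -0.48  0.79 -0.    1.18]
tau tool [ 0.021  0.092 -0.079] world [0.09  0.028 0.079]
```

View pics/s4.png

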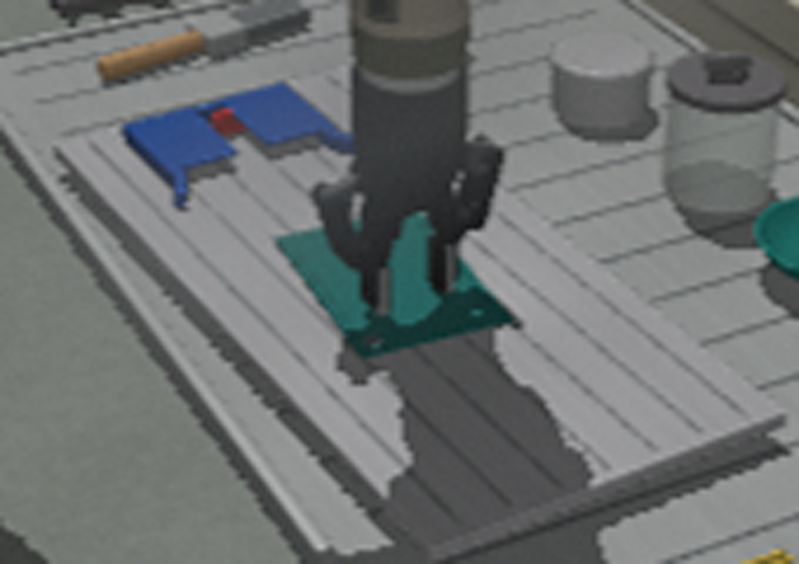

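View pics/t4.png

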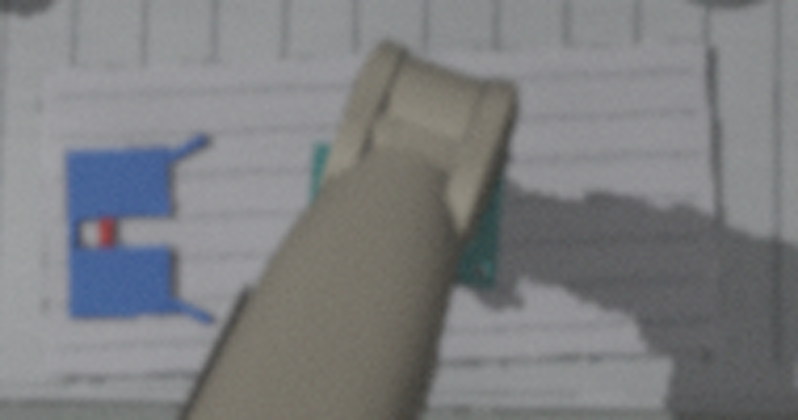

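```bash
cat >> h.py <<'E'
from scipy.optimize import least_squares
def fit(side=(),top=(),z=.0405,g0=(.48,-.05,88)):
    # corners: list of (u,v,sx,sy) in src px ; sx,sy=+-1 sheet corner signs
    def w(q,sx,sy):
        a=TY(q[2]);return np.array([q[0]+sx*.08*np.cos(a)-sy*.055*np.sin(a),q[1]+sx*.08*np.sin(a)+sy*.055*np.cos(a),z])
    f=lambda q:np.concatenate([P(n,w(q,c[2],c[3]))-np.array(c[:2]) for n,L in(("side",side),("top",top)) for c in L])
    r=least_squares(f,g0,x_scale=[.01,.01,1]);q=r.x
    print("sheet",np.round(q,4),"res",np.round(r.fun,1))
    H=np.array([.4647,.182]);xh=np.array([np.cos(TY(93.4)),np.sin(TY(93.4))]);yh=np.array([-xh[1],xh[0]])
    d=q[:2]-H;print("in holder mm",np.round([xh@d*1e3,yh@d*1e3],1),"dyaw",round(q[2]-93.4,2))
    p=get_state()["tcp_pos"][:2]-q[:2];a=TY(q[2]);l=np.array([p@[np.cos(a),np.sin(a)],p@[-np.sin(a),np.cos(a)]]);print("tcp local",np.round(l*1e3,1))
    return q,l
def tgt(xh_mm,l,yawtool,n,dyaw,y_mm=0):
    H=np.array([.4647,.182]);xh=np.array([np.cos(TY(93.4)),np.sin(TY(93.4))]);yh=np.array([-xh[1],xh[0]])
    t=H+xh*(xh_mm/1e3+l[0])+yh*(y_mm/1e3+l[1]);p=get_state()["tcp_pos"]
    print("to",np.round(t,4),rows([*t,p[2]],yawtool-dyaw,n))
E
python3 - <<'E'
from h import *
q,l=fit([(*s1(276,238),1,1),(*s1(365,357),-1,1),(*s1(518,322),-1,-1)],[(*t1(314,145),1,-1),(*t1(495,286),-1,1)])
tgt(-144,l,4.34,8,q[2]-93.4)
E
```

```text
sheet [ 4.86500e-01 -4.64000e-02  8.71073e+01] res [-0.6  0.7 -0.3  0.3 -0.7 -0.5  0.1 -1.1  0.5 -0.5]
in holder mm [-229.3   -8.2] dyaw -6.29
tcp local [-28.8   1.5]
to [0.4735 0.0094] (array([10.64,  0.05, -0.  ]), array([ 0.003,  0.004, -0.788]), 8)
```

```bash
python3 -m crank '[[4,0,0,0,0,-0.8,0.5],[7,0,0,0,0,-0.9,0.5],[7,0,0,0,0,-0.9,0.5],[7,0,0,0,0,-0.9,0.5],[7,0,0,0,0,-0.9,0.5],[7,0,0,0,0,-0.9,0.5],[4,0,0,0,0,-0.8,0.5],[0,0,0,0,0,0,0.5]]'
python3 - <<'E'
from h import *
import cv2
rep()
im=read_camera("side");cv2.imwrite("pics/s5.png",cv2.resize(im[130:250,165:335],None,fx=4.7,fy=4.7,interpolation=cv2.INTER_CUBIC)[:600,:800])
im=read_camera("top");cv2.imwrite("pics/t5.png",cv2.resize(im[135:235,145:335],None,fx=4.2,fy=4.2,interpolation=cv2.INTER_CUBIC)[:,:800])
E
```

```text
clock: 10.4
tcp_pos: [0.4783, -0.0322, 0.2145]
orientation: [0.0, 0.64, 0.769, 0.0]
wrist_force: [-0.6, 0.6, 10.2]
finger_gap: 0.0429
t 10.40 tcp [478.3 -32.2 214.5] yawY 10.44 z [ 5.e-04 -3.e-04 -1.e+00] F [-0.6  0.6 10.2] gap 42.9 j [-0.23  0.28 -0.5   0.79 -0.    1.15]
tau tool [-0.035  0.188 -0.053] world [ 0.192 -0.001  0.053]
```

View pics/s5.png

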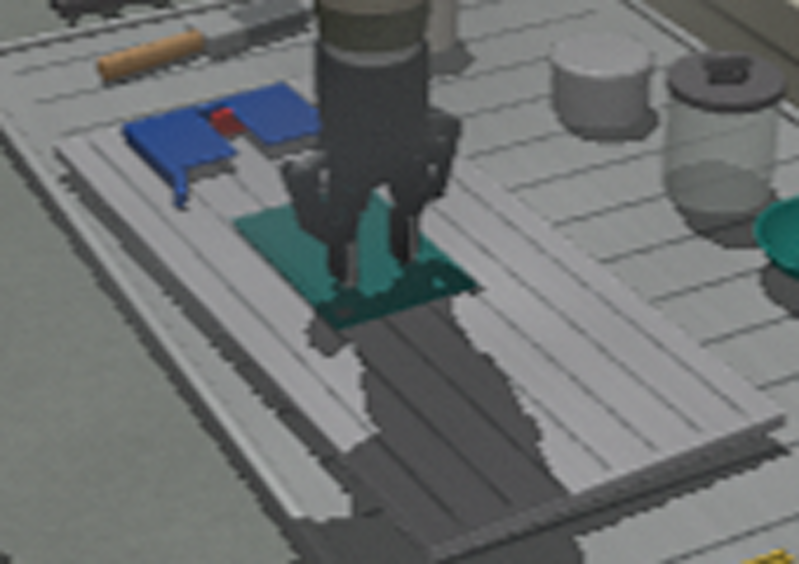

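View pics/t5.png

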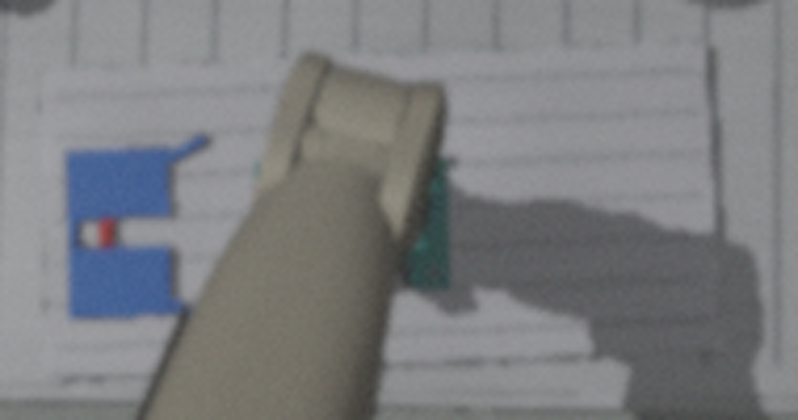

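Sheet is following. Side corners: (234,220), (333,330), (479,288); top rear corners (448,287), (445,160).

Run:
```python
from h import *
q,l=fit([(*s1(234,219),1,1),(*s1(334,330),-1,1),(*s1(480,288),-1,-1)],[(*t1(449,287),-1,1),(*t1(445,159),-1,-1)],g0=(.48,0,93))
tgt(-144,l,10.44,6,q[2]-93.4)
tgt(-100,l,10.44,8,q[2]-93.4)
# gripper holder x at home
```

```text
sheet [ 4.78300e-01 -2.60000e-03  9.09232e+01] res [-0.2  0.1 -0.3 -0.2 -0.7 -0.3 -0.1 -0.1  0.9 -0.9]
in holder mm [-185.1   -2.7] dyaw -2.48
tcp local [-29.7   0.5]
to [0.4745 0.0086] (array([ 6.8 ,  0.73, -0.  ]), array([ 0.004,  0.002, -0.414]), 6)
to [0.4719 0.0525] (array([10.55,  1.33, -0.  ]), array([ 0.003,  0.001, -0.311]), 8)
```

```bash
python3 -m crank '[[3,0.3,0.4,0,0,-0.5,0.5],[6.5,0.8,0.4,0,0,-0.5,0.5],[6.5,0.8,0.2,0,0,-0.5,0.5],[6.5,0.8,0,0,0,-0.5,0.5],[6.5,0.8,0,0,0,-0.5,0.5],[6.5,0.8,0,0,0,-0.4,0.5],[3,0.3,0,0,0,0,0.5],[0,0,0,0,0,0,0.5]]'
python3 - <<'E'
from h import *
import cv2
rep()
im=read_camera("side");cv2.imwrite("pics/s6.png",cv2.resize(im[130:230,165:305],None,fx=5.7,fy=5.7,interpolation=cv2.INTER_CUBIC)[:600,:800])
im=read_camera("top");cv2.imwrite("pics/t6.png",cv2.resize(im[135:235,145:335],None,fx=4.2,fy=4.2,interpolation=cv2.INTER_CUBIC)[:,:800])
E
echo 's2=lambda u,v:((u+.5)/5.7-.5+165,(v+.5)/5.7-.5+130)' >> h.py
```

```text
clock: 11.5
tcp_pos: [0.4752, 0.0064, 0.2138]
orientation: [0.001, 0.62, 0.784, 0.0]
wrist_force: [-0.7, 0.1, 12.1]
finger_gap: 0.0427
t 11.50 tcp [475.2   6.4 213.8] yawY 13.33 z [ 1.2e-03 -4.0e-04 -1.0e+00] F [-0.7  0.1 12.1] gap 42.7 j [-0.16  0.27 -0.52  0.78 -0.    1.18]
tau tool [0.08  0.07  0.024] world [ 0.049  0.094 -0.023]
```

View pics/s6.png

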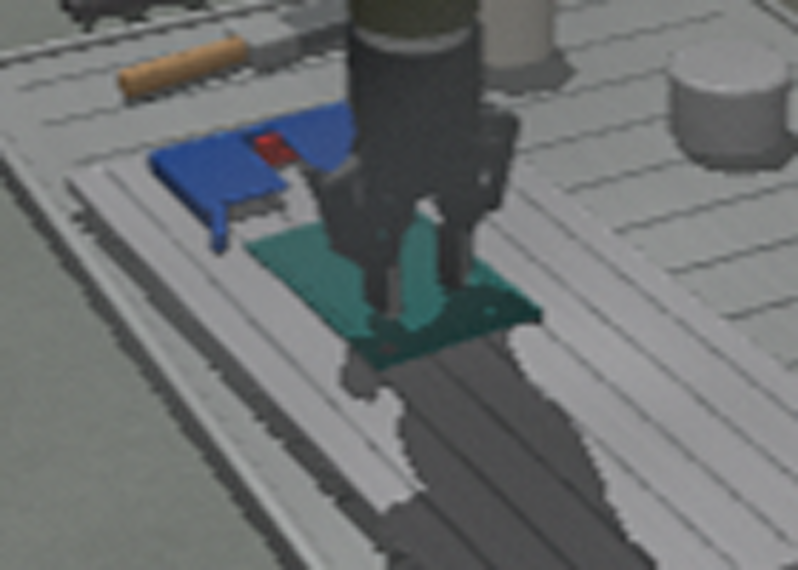

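View pics/t6.png

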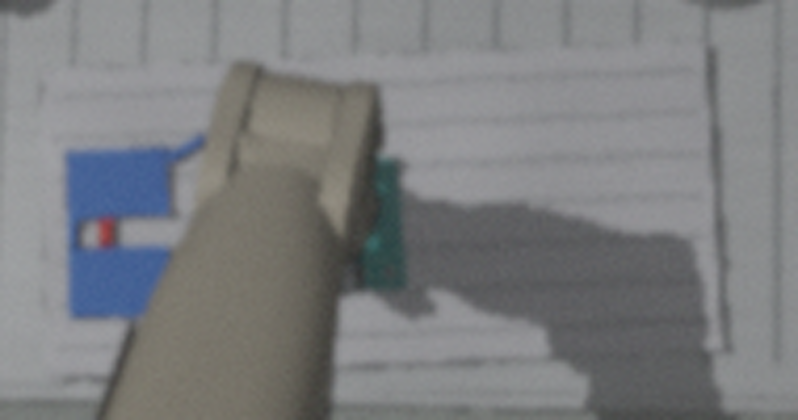

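Run:
```python
from h import *
q,l=fit([(*s2(246,243),1,1),(*s2(378,369),-1,1),(*s2(541,312),-1,-1)],[(*t1(405,289),-1,1),(*t1(400,159),-1,-1)],z=.0395,g0=(.48,0,93))
tgt(-110,l,13.33,8,q[2]-93.4)
```

```text
sheet [4.73200e-01 3.58000e-02 9.36708e+01] res [-0.1  0.3 -0.8  0.   0.1  0.6  0.1 -0.4 -0.1 -0.6]
in holder mm [-146.4    0.2] dyaw 0.27
tcp local [-29.6  -0.1]
to [0.4731 0.0427] (array([ 4.48,  0.79, -0.  ]), array([0.008, 0.003, 0.033]), 8)
```

```bash
python3 -m crank '[[3,0.5,0,0.05,0,0,0.5],[6,1.05,0,0,0,0,0.5],[6,1.05,0,0,0,0,0.5],[6,1.05,0,0,0,0,0.5],[6,1.05,0,0,0,0,0.5],[6,1.05,0,0,0,0,0.5],[3,0.5,0,0,0,0,0.5],[0,0,0,0,0,0,0.5]]'
python3 - <<'E'
from h import *
import cv2
rep()
im=read_camera("side");cv2.imwrite("pics/s7.png",cv2.resize(im[130:230,165:305],None,fx=5.7,fy=5.7,interpolation=cv2.INTER_CUBIC)[:600,:800])
im=read_camera("top");cv2.imwrite("pics/t7.png",cv2.resize(im[135:235,145:335],None,fx=4.2,fy=4.2,interpolation=cv2.INTER_CUBIC)[:,:800])
E
```

```text
clock: 12.6
tcp_pos: [0.4732, 0.0429, 0.2139]
orientation: [0.0, 0.62, 0.784, 0.0]
wrist_force: [-0.0, 0.8, 10.8]
finger_gap: 0.0425
t 12.60 tcp [473.2  42.9 213.9] yawY 13.32 z [ 1.e-03 -3.e-04 -1.e+00] F [-0.   0.8 10.8] gap 42.5 j [-0.08  0.27 -0.52  0.78 -0.    1.26]
tau tool [-0.065  0.09   0.092] world [ 0.103 -0.043 -0.092]
```

View pics/s7.png

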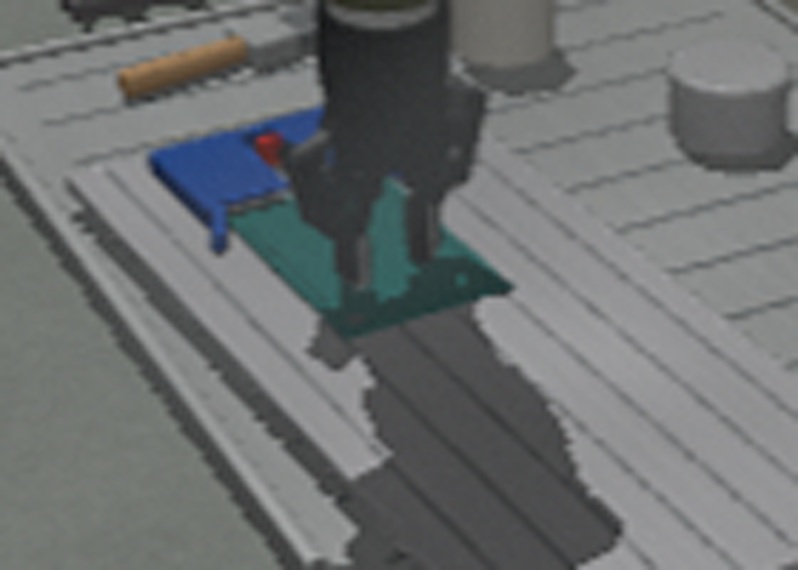

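View pics/t7.png

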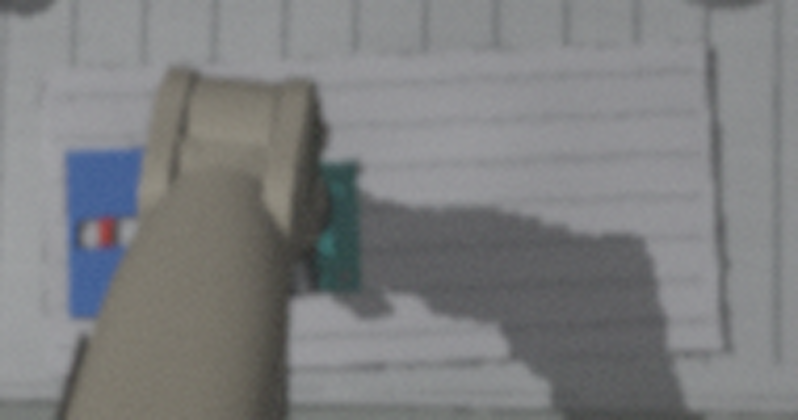

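Run:
```python
from h import *
q,l=fit([(*s2(347,338),-1,1),(*s2(511,287),-1,-1)],[(*t1(360,290),-1,1),(*t1(358,163),-1,-1)],z=.0400,g0=(.48,0,93))
tgt(-80,l,13.33,8,q[2]-93.4)
```

```text
sheet [4.71900e-01 7.13000e-02 9.27666e+01] res [-0.8  0.1 -0.2  0.2  0.4 -0.1  0.  -1.1]
in holder mm [-110.9   -0.6] dyaw -0.63
tcp local [-28.5   0.1]
to [0.471  0.0737] (array([ 3.81,  0.65, -0.  ]), array([ 0.006,  0.001, -0.081]), 8)
```

```bash
python3 -m crank '[[3,0.5,0,0,0,-0.1,0.5],[6,1.05,0.3,0,0,-0.1,0.5],[6,1.05,0.2,0,0,-0.1,0.5],[6,1.05,0,0,0,-0.1,0.5],[6,1.05,0,0,0,0,0.5],[6,1.05,0,0,0,0,0.5],[3,0.5,0,0,0,0,0.5],[0,0,0,0,0,0,0.5]]'
python3 - <<'E'
from h import *
import cv2
rep()
im=read_camera("side");cv2.imwrite("pics/s8.png",cv2.resize(im[130:230,165:305],None,fx=5.7,fy=5.7,interpolation=cv2.INTER_CUBIC)[:600,:800])
im=read_camera("top");cv2.imwrite("pics/t8.png",cv2.resize(im[135:235,145:335],None,fx=4.2,fy=4.2,interpolation=cv2.INTER_CUBIC)[:,:800])
E
```

```text
clock: 13.7
tcp_pos: [0.4709, 0.0795, 0.2135]
orientation: [0.001, 0.618, 0.786, 0.0]
wrist_force: [1.5, 1.2, 12.2]
finger_gap: 0.0429
t 13.70 tcp [470.9  79.5 213.5] yawY 13.72 z [ 0.0013  0.     -1.    ] F [ 1.5  1.2 12.2] gap 42.9 j [-0.    0.28 -0.51  0.78  0.    1.33]
tau tool [-0.046  0.012  0.069] world [ 0.022 -0.042 -0.069]
```

View pics/s8.png

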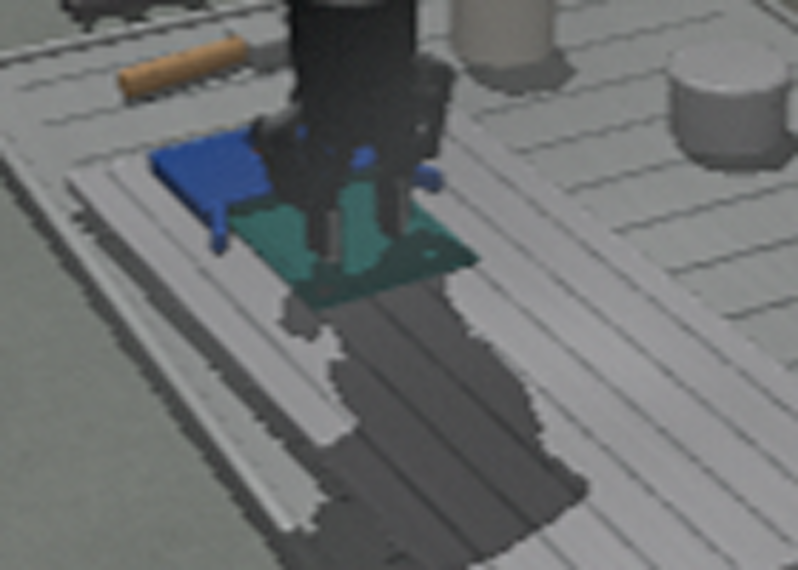

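View pics/t8.png

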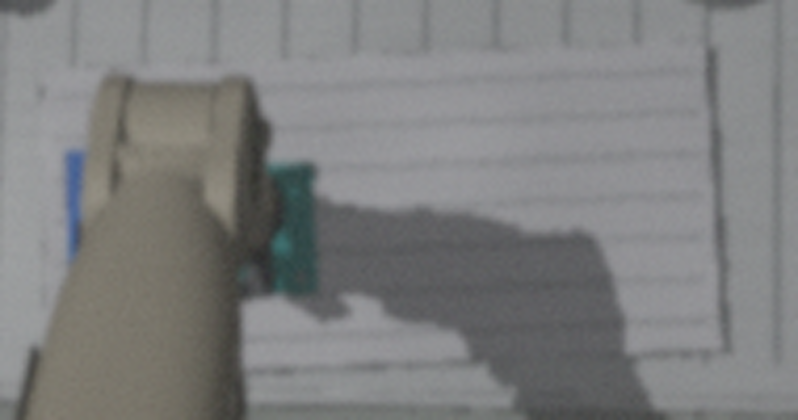

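Run:
```python
from h import *
q,l=fit([(*s2(313,307),-1,1),(*s2(478,257),-1,-1)],[(*t1(315,294),-1,1),(*t1(315,165),-1,-1)],z=.0395,g0=(.48,0,93))
tgt(-52,l,13.72,8,q[2]-93.4)
```

```text
sheet [ 0.4699  0.1089 91.9657] res [-0.6  0.3 -0.3  0.8  0.1 -0.3 -0.2 -0.8]
in holder mm [-73.3  -0.8] dyaw -1.43
tcp local [-29.5  -0. ]
to [0.4695 0.1007] (array([2.61, 0.49, 0.  ]), array([ 0.009,  0.   , -0.18 ]), 8)
```

```bash
python3 -m crank '[[1,0.2,0.5,0,0,0,0.5],[2.5,0.45,0.5,0,0,-0.1,0.5],[3,0.55,0.4,0,0,-0.1,0.5],[3,0.55,0,0,0,-0.1,0.5],[3,0.55,0,0,0,-0.1,0.5],[3,0.55,0,0,0,0,0.5],[3,0.55,0,0,0,0,0.5],[1,0.2,0,0,0,0,0.5]]'
python3 - <<'E'
from h import *
import cv2
rep()
im=read_camera("side");cv2.imwrite("pics/s9.png",cv2.resize(im[130:230,165:305],None,fx=5.7,fy=5.7,interpolation=cv2.INTER_CUBIC)[:600,:800])
im=read_camera("top");cv2.imwrite("pics/t9.png",cv2.resize(im[135:235,145:335],None,fx=4.2,fy=4.2,interpolation=cv2.INTER_CUBIC)[:,:800])
E
```

```text
clock: 14.8
tcp_pos: [0.4699, 0.0987, 0.2125]
orientation: [0.001, 0.615, 0.788, -0.0]
wrist_force: [-0.1, -3.8, 14.0]
finger_gap: 0.0425
t 14.80 tcp [469.9  98.7 212.5] yawY 14.08 z [ 0.0019 -0.002  -1.    ] F [-0.1 -3.8 14. ] gap 42.5 j [ 0.04  0.28 -0.51  0.78 -0.    1.37]
tau tool [ 0.318 -0.757  0.005] world [-0.812  0.124 -0.007]
```

View pics/s9.png

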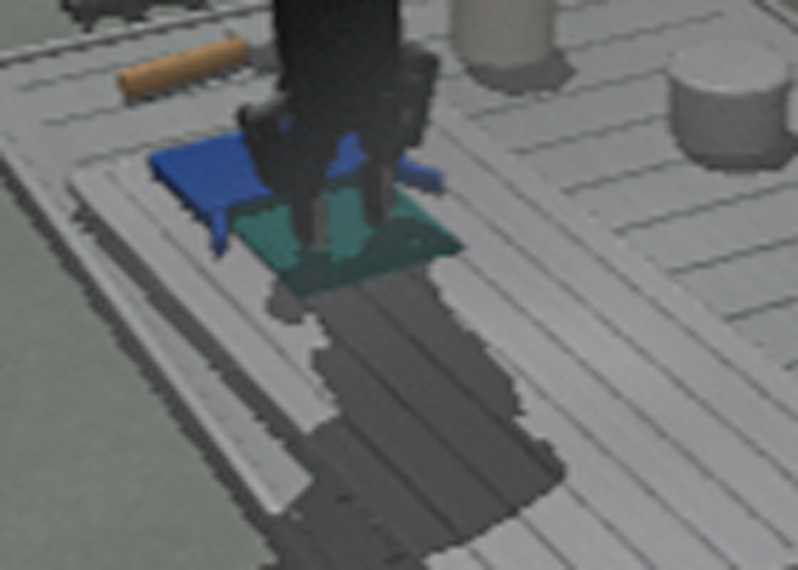

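View pics/t9.png

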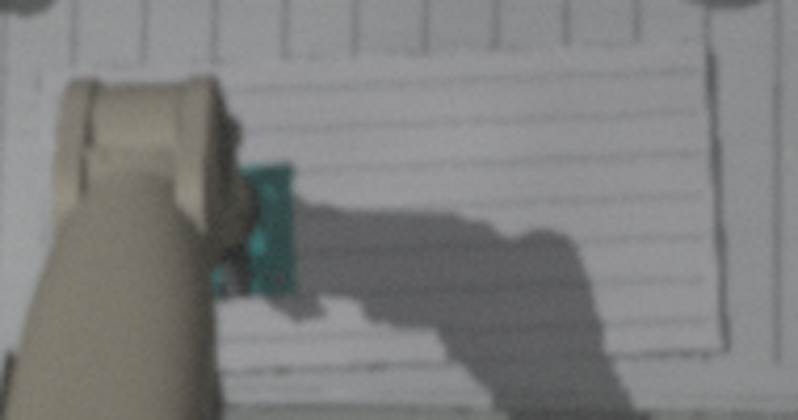

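Run:
```python
from h import *
q,l=fit([(*s2(299,297),-1,1),(*s2(464,247),-1,-1)],[(*t1(294,294),-1,1),(*t1(292,167),-1,-1)],z=.0388,g0=(.48,0,93))
tgt(-54,l,14.08,8,q[2]-93.4)
```

```text
sheet [ 0.4679  0.1264 92.6099] res [-0.5 -0.1 -0.6  0.4  0.3 -0.   0.1 -1. ]
in holder mm [-55.7   0.1] dyaw -0.79
tcp local [-27.8  -0.8]
to [0.4703 0.1004] (array([ 0.19,  0.1 , -0.  ]), array([ 0.009,  0.015, -0.098]), 8)
```

```bash
python3 -m crank '[[0.6,0.1,0.5,0.05,0,0,0.5],[0.8,0.15,0,0,0,0,0.5],[0.8,0.15,0,0,0,0,0.5],[0.8,0.15,0,0,0,0,0.5],[0,0,0,0,0,0,0.5],[0,0,0,0,0,0,0.5],[0,0,0,0,0,0,0.5],[0,0,0,0,0,0,0.5]]'
python3 -c "
from h import *
rep()"
python3 -m crank '[[0.8,0.15,0,0,0,0,0.5],[0.8,0.15,0,0,0,0,0.5],[0.8,0.15,0,0,0,0,0.5],[0,0,0,0,0,0,0.5],[0,0,0,0,0,0,0.5],[0,0,0,0,0,0,0.5],[0,0,0,0,0,0,0.5],[0,0,0,0,0,0,0.5]]'
python3 -c "
from h import *
rep()"
```

```text
clock: 15.9
tcp_pos: [0.4698, 0.1017, 0.2121]
orientation: [0.001, 0.615, 0.788, -0.0]
wrist_force: [0.3, -2.9, 15.9]
finger_gap: 0.0425
t 15.90 tcp [469.8 101.7 212.1] yawY 14.08 z [ 0.0013 -0.0019 -1.    ] F [ 0.3 -2.9 15.9] gap 42.5 j [ 0.05  0.28 -0.5   0.78 -0.    1.37]
tau tool [ 0.273 -0.679 -0.026] world [-0.725  0.099  0.025]
clock: 16.9
tcp_pos: [0.4696, 0.104, 0.2121]
orientation: [0.001, 0.615, 0.788, -0.0]
wrist_force: [-0.3, -3.0, 15.3]
finger_gap: 0.043
t 16.90 tcp [469.6 104.  212.1] yawY 14.07 z [ 0.0013 -0.0023 -1.    ] F [-0.3 -3.  15.3] gap 43.0 j [ 0.05  0.29 -0.5   0.78 -0.    1.38]
tau tool [ 0.271 -0.744 -0.032] world [-0.787  0.082  0.031]
```

Run:
```python
from h import *
import cv2
im=read_camera("side");cv2.imwrite("pics/s10.png",cv2.resize(im[130:230,165:305],None,fx=5.7,fy=5.7,interpolation=cv2.INTER_CUBIC)[:600,:800])
im=read_camera("top");cv2.imwrite("pics/t10.png",cv2.resize(im[135:235,145:335],None,fx=4.2,fy=4.2,interpolation=cv2.INTER_CUBIC)[:,:800])
```

```text
(no output)
```

View pics/s10.png

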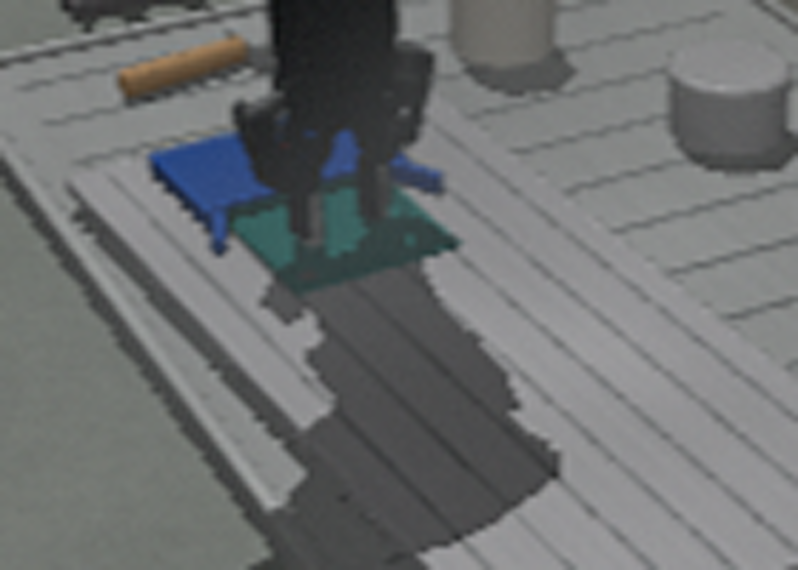

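View pics/t10.png

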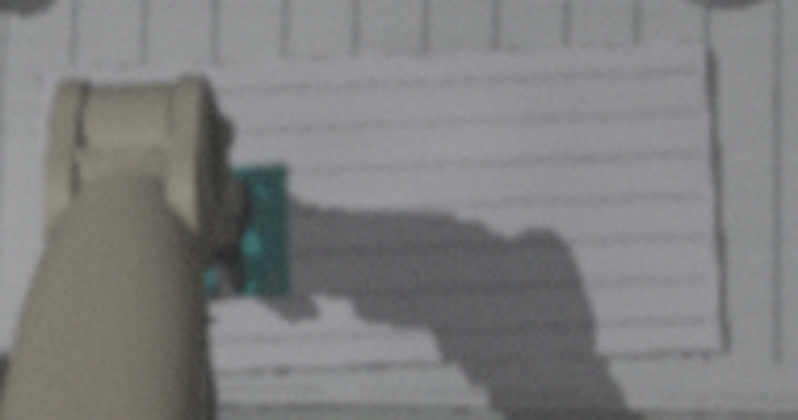

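```bash
python3 -m crank '[[0.8,0.15,0,0,0,0,0.5],[0.8,0.15,0,0,0,0,0.5],[0.8,0.15,0,0,0,0,0.5],[0,0,0,0,0,0,0.5],[0,0,0,0,0,0,0.5],[0,0,0,0,0,0,0.5],[0,0,0,0,0,0,0.5],[0,0,0,0,0,0,0.5]]'
python3 -c "
from h import *
rep()"
python3 -m crank '[[0.8,0.15,0,0,0,0,0.5],[0.8,0.15,0,0,0,0,0.5],[0.8,0.15,0,0,0,0,0.5],[0,0,0,0,0,0,0.5],[0,0,0,0,0,0,0.5],[0,0,0,0,0,0,0.5],[0,0,0,0,0,0,0.5],[0,0,0,0,0,0,0.5]]'
python3 - <<'E'
from h import *
import cv2
rep()
im=read_camera("side");cv2.imwrite("pics/s11.png",cv2.resize(im[130:230,165:305],None,fx=5.7,fy=5.7,interpolation=cv2.INTER_CUBIC)[:600,:800])
im=read_camera("top");cv2.imwrite("pics/t11.png",cv2.resize(im[135:235,145:335],None,fx=4.2,fy=4.2,interpolation=cv2.INTER_CUBIC)[:,:800])
E
```

```text
clock: 18.0
tcp_pos: [0.4695, 0.1065, 0.2121]
orientation: [0.001, 0.615, 0.788, -0.0]
wrist_force: [0.6, -4.2, 15.4]
finger_gap: 0.0431
t 18.00 tcp [469.5 106.5 212.1] yawY 14.07 z [ 0.0013 -0.0022 -1.    ] F [ 0.6 -4.2 15.4] gap 43.1 j [ 0.06  0.29 -0.5   0.78 -0.    1.38]
tau tool [ 0.18  -0.795  0.037] world [-0.815 -0.019 -0.038]
clock: 19.0
tcp_pos: [0.4694, 0.1089, 0.2121]
orientation: [0.001, 0.615, 0.788, -0.0]
wrist_force: [-0.1, -4.2, 15.8]
finger_gap: 0.043
t 19.00 tcp [469.4 108.9 212.1] yawY 14.06 z [ 0.0013 -0.0022 -1.    ] F [-0.1 -4.2 15.8] gap 43.0 j [ 0.06  0.29 -0.5   0.78 -0.    1.39]
tau tool [ 0.277 -0.794  0.005] world [-0.837  0.075 -0.006]
```

View pics/t11.png

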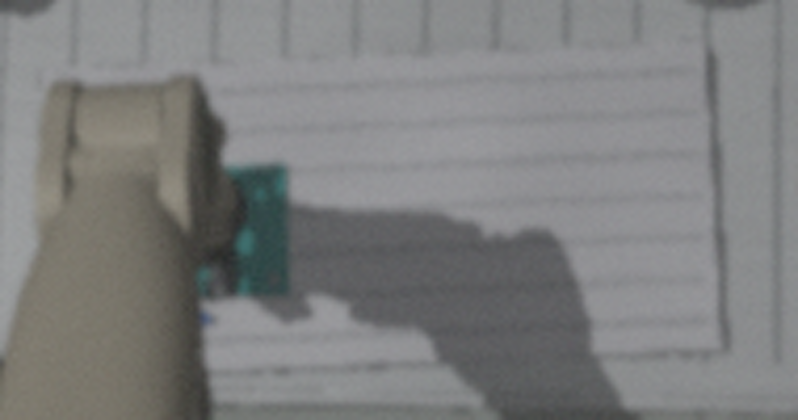

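View pics/s11.png

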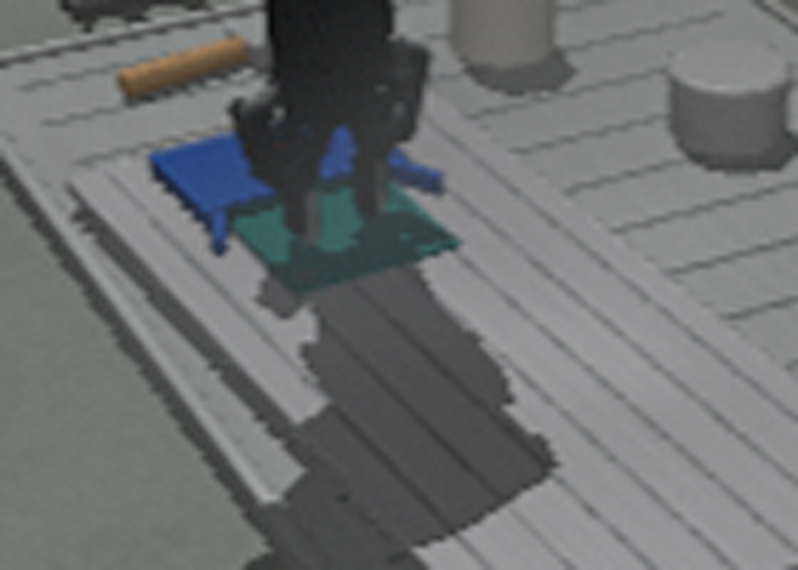

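```bash
python3 -m crank '[[0,0,-3,0,0,0,0.5],[0,0,-5,0,0,0,0.5],[0,0,-10,0,0,0,0.5],[0,0,-30,0,0,0,0.5],[-40,0,-30,0,0,0,0.5],[-60,0,0,0,0,0,0.5],[-60,0,0,0,0,0,0.5],[-40,0,0,0,0,0,0.5]]'
python3 - <<'E'
from h import *
import cv2
rep()
im=read_camera("side");cv2.imwrite("pics/s12.png",cv2.resize(im[130:230,165:305],None,fx=5.7,fy=5.7,interpolation=cv2.INTER_CUBIC)[:600,:800])
im=read_camera("top");cv2.imwrite("pics/t12.png",cv2.resize(im[135:235,145:335],None,fx=4.2,fy=4.2,interpolation=cv2.INTER_CUBIC)[:,:800])
E
```

```text
clock: 20.1
tcp_pos: [0.5166, -0.0867, 0.2876]
orientation: [-0.002, 0.615, 0.788, -0.002]
wrist_force: [1.0, -0.8, 1.3]
finger_gap: 0.0425
t 20.10 tcp [516.6 -86.7 287.6] yawY 14.03 z [-5.2e-03 -1.0e-04 -1.0e+00] F [ 1.  -0.8  1.3] gap 42.5 j [-0.32  0.28 -0.29  1.   -0.    1.01]
tau tool [-0.029  0.041  0.041] world [ 0.046 -0.018 -0.042]
```

View pics/t12.png

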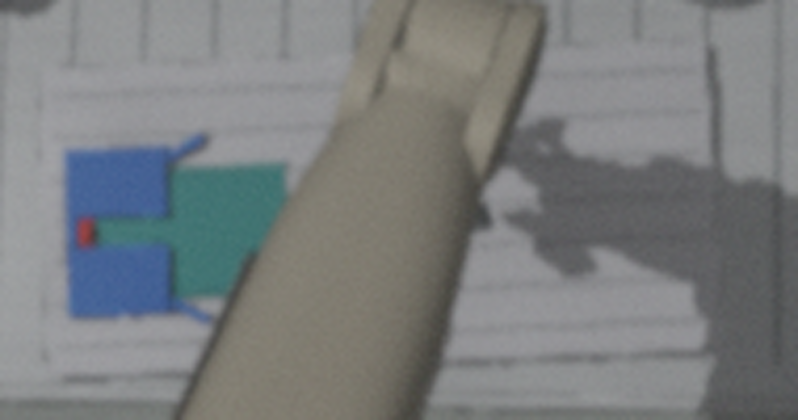

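View pics/s12.png

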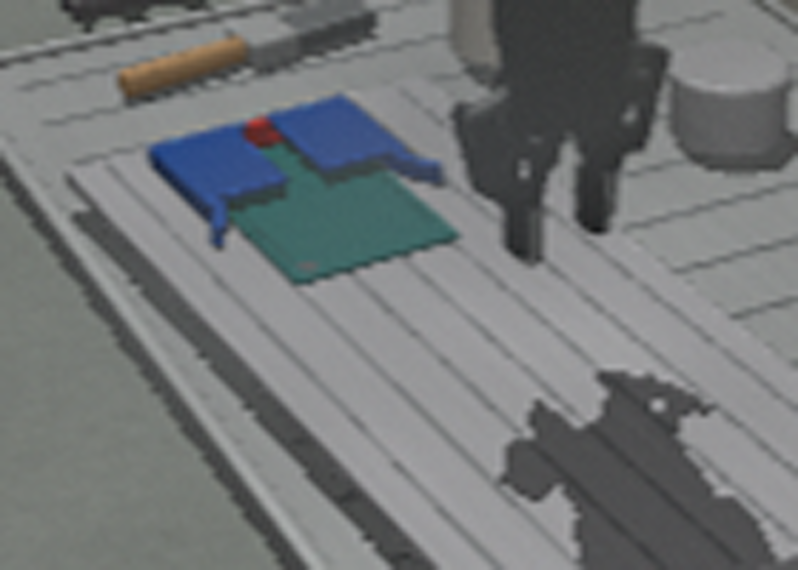

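Run:
```python
from h import *
import cv2
def red(f,name):
    im=cv2.imread(f).astype(int);b,g,r=im[...,0],im[...,1],im[...,2];w=np.clip(r-np.maximum(b,g)-25,0,None).astype(float)
    m=np.zeros_like(w); 
    if name=="top": m[180:200,155:185]=1
    else: m[145:165,195:225]=1
    w*=m;v,u=np.indices(w.shape);return (w*u).sum()/w.sum(),(w*v).sum()/w.sum()
cv2.imwrite("pics/n_top.png",read_camera("top"));cv2.imwrite("pics/n_side.png",read_camera("side"))
for n in("top","side"):
    a=onz(n,red(f"pics/{n}0.png",n),.061);b=onz(n,red(f"pics/n_{n}.png",n),.061);print(n,a,b,(b-a)*1e3)
q,l=fit([(*s2(300,283),-1,1),(*s2(457,236),-1,-1)],[(*t1(287,164),-1,-1)],z=.0455,g0=(.48,0.1,93))
```

```text
top [0.46367566 0.20084487 0.061     ] [0.46326356 0.21626323 0.061     ] [-0.41210404 15.41835849  0.        ]
side [0.46373493 0.19000604 0.061     ] [0.46405178 0.20615169 0.061     ] [ 0.31684721 16.14564489  0.        ]
sheet [ 0.465   0.1283 94.9146] res [-0.6  0.7  0.1  0.  -0.1 -0.6]
in holder mm [-53.6   2.9] dyaw 1.51
tcp local [-216.9  -32.7]
```

```bash
python3 -m crank '[[-40,-10,-10,0,0,0,0.5],[-50,-20,0,0,0,0,0.5],[-50,-20,0,0,0,0,0.5],[-30,-10,0,0,0,0,0.5],[0,0,0,0,0,0,0.5],[0,0,0,0,0,0,0.5],[0,0,0,0,0,0,0.5],[0,0,0,0,0,0,0.5]]'
python3 - <<'E'
from h import *
import cv2
rep()
im=read_camera("top");cv2.imwrite("pics/n_top.png",im);cv2.imwrite("pics/t13.png",cv2.resize(im[160:220,150:250],None,fx=8,fy=8,interpolation=cv2.INTER_CUBIC))
im=read_camera("side");cv2.imwrite("pics/s13.png",im)
E
```

```text
clock: 21.3
tcp_pos: [0.5, -0.2627, 0.2977]
orientation: [-0.002, 0.614, 0.789, -0.002]
wrist_force: [0.3, 0.4, -0.3]
finger_gap: 0.0428
t 21.30 tcp [ 500.  -262.7  297.7] yawY 14.21 z [-5.2e-03  1.0e-04 -1.0e+00] F [ 0.3  0.4 -0.3] gap 42.8 j [-0.63  0.35 -0.17  1.05 -0.    0.7 ]
tau tool [-0.017 -0.044 -0.046] world [-0.038 -0.027  0.047]
```

View pics/t13.png

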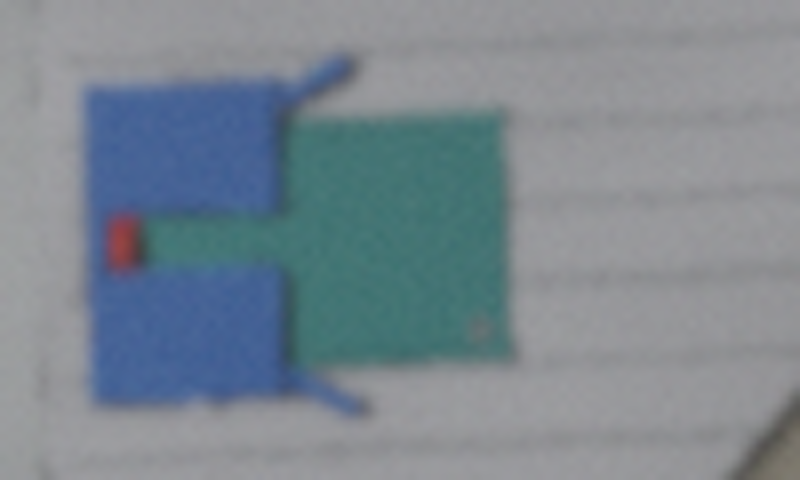

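View pics/s13.png

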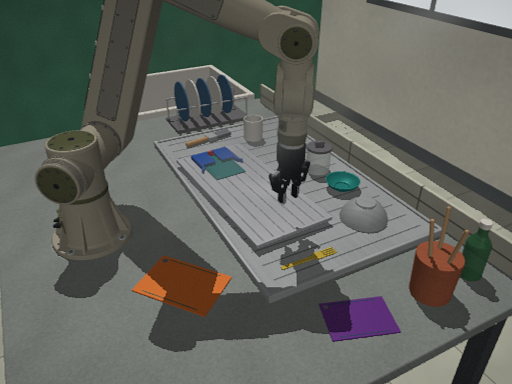

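```bash
python3 -c "
from workcell import *
print(hand_in())"
```

```text
the job is handed in; nothing more can be done
None
```

The sheet is in the holder with the stop pushed all the way back, and I handed the job in at about 21 s. `hand_in()` reports no verdict.

I pressed on the sheet's top with half-open fingers, at 10 to 16 N as read at the wrist. I then dragged and turned it into the mouth and pushed until the fingers slipped on it.

**Last checks**
- **Stop:** the red tab moved 15.4 mm by the top camera and 16.1 mm by the side camera, out of 16 mm.
- **Sheet depth:** its origin is at about x = -53.6 mm in the holder's frame; fully home is -54 mm.
- **Straightness:** in the final unobstructed top view, its rear edge is parallel to the holder's edges.
- **Centring:** the same view puts it about 1.5 mm off the slot's middle.
- **Fingers and bystanders:** the fingers are well clear, with wrist force near zero. The other dishes look undisturbed in the last side picture; I did not measure them.

**What went wrong or disagreed**
- On the first drag only one finger bore the load, and the sheet turned about 5° the wrong way. I levelled the tool by 0.2° using the wrist torque, and it then mostly followed, with small slips that I corrected.
- An earlier fit with the sheet partly hidden put it 2.9 mm and 1.5° off. The clearer final view did not show that, and both are within the limits.

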